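# Pack the longest tone bar into its spring-lid case

## Robot

A 6-joint arm with a two-finger parallel gripper is mounted at the origin on the work surface. World frame = base frame: x ahead of the robot, y to its left, z up, the work surface at z = 0. Lengths are in m, angles in rad, forces in N, time in s.
With the tool pointing down it reaches from about 0.325 to 0.9 m from the base axis. Payload 6.1 kg.
Tool frame: the origin (TCP) lies at the very end of the fingers, on their centre line; the grasp point (between the pads) lies 19 mm behind it; z points along the fingers, y is the direction in which the jaws open and shut (so a half turn about z gives the same grasp; the last joint's range is limited). The gripper opens to 87 mm and grips with 3 to 60 N. Pads are 19 mm wide; open, the fingers measure 117 mm over their backs; the gripper's body (75 mm by 190 mm) begins 51 mm behind the grasp point.
Start: joints at [1.134, 0.22, 1.526, -0, 1.395, -0.126], TCP at [0.191, 0.595, 0.223] pointing down, gripper open.
Joint ranges: [-2.98, 2.98], [-0.91, 2.08], [0.09, 2.57], [-1.24, 4.39], [0.2, 2.65], [-2.68, 2.68]. Speed limits (rad/s): [2.57, 2.57, 3.01, 3.14, 3.14, 3.14].

## Interface

Orientations are given as a unit quaternion [x, y, z, w].
In Python, from cell import ctrl, read_state, read_camera, finder gives the robot as it stands. Calls block until the motion is done:
- ctrl.move_to(position, orientation): joint-space move of the TCP to a pose.
- ctrl.move_l(position, orientation=None, velocity=0.15, max_force=None): straight line of the TCP; orientation=None keeps the orientation; velocity is the mean speed in m/s. With max_force (N) it stops when the force on the tool has changed by that much, and returns True; else False.
- ctrl.move_joints(angles): joint-space move.
- ctrl.grip(opening, strength=None): finger opening in m; strength is the grip in N (None keeps the last); returns when the fingers have stopped.
- ctrl.pause(seconds).
- ctrl.inverse_kinematics(position, orientation): joint angles nearest the present ones, or None.
- read_state(): the state.
- read_camera(name): name is "scene" or "top" or "wrist"; returns a dict with "img" (480x640x3 uint8, blue, green, red), "K" (3x3 intrinsics, pixels), "world_to_cam" (4x4, takes a point from world to camera coordinates). Camera axes: x right, y down, z forward; pixel columns grow to the right and rows downward; lengths in m; the calibration is good to about 2 mm. A picture is of the moment at which its call begins. There is no depth.
A pose or a line that the arm cannot do raises ctrl.PlanningError and nothing moves.
- ctrl.sign_off(): hands the job in, once; it reports no verdict.
Trained networks look in a picture, given as the dict that the camera call returned (one of the last four; its "shot" number tells which), for a name from the list of things; names that differ only in an ending like _2 or _b are one class to them, and where a whole thing is asked for, a point or a joint stands for the part that bears it (a point fixed in the world has none). Each returns a list of dicts, best first, with "p" (0 to 1); they miss things now and then, are a little off and sometimes report something else, mostly with a low value. They report only what shows in the picture. A call takes as long as a camera call. They do not tell look-alikes from the thing itself.
- finder.masks_of(picture, label): "pixels" (480x640 bool, what is visible of it) and "box" ([centre column, centre row, width, height] in pixels, round what is visible of it).
The state is a dict: "t": time; "joint_positions": joint angles; "dq": joint speeds; "tau": joint torques, N m; "position": TCP position; "tcp_rot": TCP orientation; "contact_force": force on the tool from outside, world axes, zero at the start; "ft_torque": the same for the moment, N m; "grip_width": finger opening in m.
Only numpy, scipy, OpenCV 4.12 (cv2) and the standard library are available. Lean on these libraries where they do the work, as an engineer would, in place of code of your own. Each camera call takes 0.05 s, during which the arm holds its last target.

## Task

Open the small case by pushing down its button catch, keeping a finger over the lid's front edge so that the sprung lid comes up slowly against the finger and does not fly open, until it stands open by itself. Then lift the longest of the three metal bars off the wooden stand by its ends, lay it flat on the rubber mat and let go so that you can take it again across its middle, and put it flat on the floor of the long pocket in the open case. Leave the two shorter bars on the stand, and do not push the mallet, tape roll or wood block about.

Things in the scene. Friction and masses are not known exactly. Their poses are not given: they have to be found in the camera images.
- case: Grey plastic case with metal corners, fixed: outside 112 (x) x 188 (y) x 56 mm high without lid, walls and floor 4 mm. Origin at the centre of its underside; x points from the button (front, robot's side) to the hinge, y along its length. On the left or right of the table, yawed up to 0.25 rad. Inside are three black pocket inserts side by side along y, 48 mm apart, in any order.
- lid (a joint): Angle of the case lid: 0 shut (held by the catch), 1.75 fully open, leaning back past upright. Once the catch lets go a spring lifts it, with about 3 N at the front edge, less as it opens, and keeps it open. Let go early it flies up at about 6 rad/s; beyond 0.35 rad, over 4 rad/s counts as flying open. From about 1.1 rad on it opens the rest by itself at under 3 rad/s.
- lid_edge (a point): Middle of the lid's front edge, on its upper face; moves with the lid. The lid is a 112 x 188 x 5 mm plate over the whole case, hinged along the far (+x) rim; its front edge rises and swings back as it opens. Shut, this point is 61 mm above the table; it lies 112 mm from the hinge line. With the lid fully open its edge stands 166 mm above the table.
- lid_hinge (a point): Middle of the hinge line on the case's far rim, 56 mm above the table; its axes are those of the case, the hinge turns about its y.
- button (a joint): How far the catch button is pressed: 0 out, 0.006 m fully down. The catch lets go of the lid at about 3.5 mm; it takes about 2 N to start and 5 N to push fully down, and springs back up.
- button_top (a point): Centre of the top of the catch button, a steel rectangle 14 (x) x 30 (y) mm in the middle of the case's front, pushed straight down. Its top is 7 mm above the shut lid's upper face (68 mm above the table), 1 mm above it when fully down. Its centre is 10 mm in front of the lid's edge (gap 3 mm), so one fingertip can press it and reach over the lid's edge together.
- stand: Dark wooden stand, fixed: block 36 (x) x 94 (y) mm; bars rest on its strips 30 mm above the table. Origin at the centre of its underside. Three bars lie along its x, 28 mm apart in y (4 mm gaps with thin ribs, 5 mm above the strips: no room for fingers between bars); bar ends overhang the block. On the other half of the table from the case, yawed up to 0.25 rad.
- bar_long: The longest bar: flat aluminium bar 62 (x) x 24 (y) x 14 mm thick, 56 g, two small dark dots on its top. Origin at the centre of its underside, x along its length. Any of the three places on the stand.
- bar_mid: Like bar_long but 51 mm long. Stays on the stand.
- bar_short: Like bar_long but 40 mm long. Stays on the stand.
- mat: Black rubber mat, fixed, 110 x 110 x 3 mm thick, between case and stand. Origin at the centre of its underside.
- pocket_long_floor (a point): Centre of the floor of the long pocket, 9 mm above the table; x along it (the case's x), y across. It lies between two black end blocks 71 mm apart (60 and 49 mm in the other pockets), 32 mm high above its floor, with cheeks 10 mm high and 8 mm long at its four corners, 30 mm apart in y. Its middle is open to both sides for fingers, at least 38 mm each way.
- pocket_mid_floor (a point): The same point of the 60 mm pocket (for the 51 mm bar), stays empty.
- pocket_short_floor (a point): The same point of the 49 mm pocket (for the 40 mm bar), stays empty.
- mallet: Small mallet, 155 mm long, lying beside the stand on its far side, 22 mm high. Bystander.
- tape_roll: Roll of paper tape, 44 mm across, 22 mm high, standing in front of the case beside the button. Bystander.
- wood_block: Plain wood block 35 x 80 x 50 mm high, behind the mat. Bystander.
Mind the look-alikes: they are no part of the job. Several things have the shape of the mat; the one meant has the colours described above.

How it is judged:
By the outcome, as a careful person would: the job done as asked, in the order asked, and still so for the second after the job is handed in, with the robot touching nothing.
It also fails if it takes over 72 s, if anything falls off the work surface, if the arm or the gripper's body presses on something with over 40 N, if the wrist force passes 120 N, or if a joint passes its speed limit or range.

## Working session

There is one attempt and no reset: what is moved stays moved. The work goes in short steps, each a Python script; the robot and the scene stay as the last script left them, time stands still between calls to the robot, and variables do not carry over. Pictures are saved under pics/ and viewed, and the job is handed in when it is done.

```bash
ls; mkdir -p pics; python3 - <<'E'
from cell import ctrl, read_state, read_camera, finder
import cv2, numpy as np
s=read_state(); print(s['t'],s['position'],s['tcp_rot'],s['grip_width'])
for n in ['top','scene']:
    p=read_camera(n); cv2.imwrite(f'pics/{n}0.png',p['img']); print(n,p['K'].tolist() if hasattr(p['K'],'tolist') else p['K'],np.round(p['world_to_cam'],3).tolist())
    for l in ['case','button_top','stand','bar_long','bar_mid','bar_short','mat','tape_roll','wood_block','mallet']:
        print(n,l,[(round(d['p'],2),np.round(d['box']).tolist()) for d in finder.masks_of(p,l)][:3])
E
```

```text
pics
0.0 [0.19087479 0.5944898  0.22143205] [ 1.54778914e-01  9.87948661e-01 -9.25155921e-04 -2.73927903e-04] 0.08685652854372995
top [[582.6433260999461, 0.0, 319.91248892149935], [0.0, 582.6433260999461, 247.2997767435826], [0.0, 0.0, 1.0]] [[0.009, -1.0, -0.015, 0.007], [-0.99, -0.007, -0.144, 0.513], [0.144, 0.016, -0.989, 1.507], [0.0, 0.0, 0.0, 1.0]]
top case [(0.88, [422.0, 248.0, 83.0, 55.0])]
top button_top []
top stand [(0.63, [237.0, 239.0, 36.0, 21.0])]
top bar_long [(0.72, [235.0, 242.0, 11.0, 28.0])]
top bar_mid [(0.47, [241.0, 237.0, 9.0, 20.0])]
top bar_short [(0.44, [223.0, 244.0, 13.0, 14.0])]
top mat [(0.96, [316.0, 250.0, 39.0, 44.0]), (0.72, [269.0, 316.0, 51.0, 50.0]), (0.57, [188.0, 298.0, 46.0, 49.0])]
top tape_roll [(0.64, [407.0, 287.0, 15.0, 17.0])]
top wood_block [(0.71, [323.0, 175.0, 34.0, 24.0]), (0.62, [425.0, 243.0, 75.0, 55.0]), (0.24, [222.0, 243.0, 17.0, 14.0])]
top mallet [(0.81, [230.0, 209.0, 59.0, 16.0])]
scene [[448.8352857936538, 0.0, 322.0742741127246], [0.0, 448.8352857936538, 244.07035505278873], [0.0, 0.0, 1.0]] [[-0.824, 0.567, 0.01, 0.435], [0.406, 0.602, -0.687, -0.16], [-0.396, -0.562, -0.726, 1.139], [0.0, 0.0, 0.0, 1.0]]
scene case [(0.68, [262.0, 191.0, 92.0, 76.0])]
scene button_top []
scene stand [(0.87, [402.0, 364.0, 57.0, 33.0])]
scene bar_long [(0.64, [398.0, 349.0, 29.0, 31.0]), (0.57, [399.0, 366.0, 57.0, 36.0]), (0.42, [263.0, 190.0, 91.0, 78.0])]
scene bar_mid []
scene bar_short [(0.94, [413.0, 357.0, 24.0, 28.0])]
scene mat [(0.85, [446.0, 282.0, 74.0, 54.0]), (0.76, [512.0, 369.0, 87.0, 73.0]), (0.67, [311.0, 151.0, 48.0, 31.0])]
scene tape_roll [(0.64, [312.0, 190.0, 16.0, 12.0])]
scene wood_block [(0.87, [239.0, 304.0, 46.0, 46.0])]
scene mallet [(0.7, [366.0, 398.0, 80.0, 79.0])]
```

View pics/top0.png

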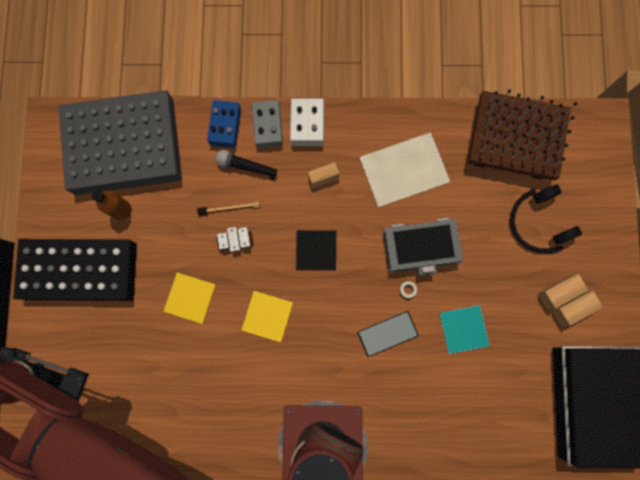

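View pics/scene0.png

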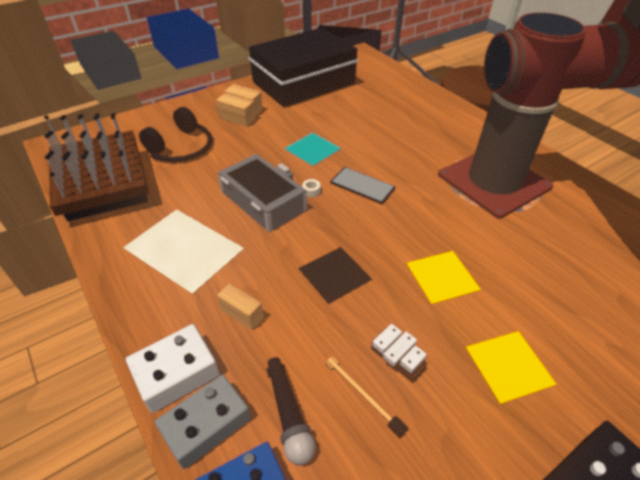

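The top view shows the shut case at about (422,247) with its button at (428,270). The tape roll is at (408,290), the black mat at (316,250), the stand with bars at (234,240) and the mallet at (230,209). Next I'll take closer looks with the wrist camera.

```bash
cat > h.py <<'E'
from cell import ctrl, read_state, read_camera, finder
import cv2, numpy as np
from scipy.spatial.transform import Rotation as R
def pix2w(p,uv,z):
    K=np.array(p['K']);T=np.array(p['world_to_cam']);Rm=T[:3,:3];t=T[:3,3]
    d=Rm.T@np.linalg.solve(K,np.array([uv[0],uv[1],1.])); c=-Rm.T@t
    return c+d*(z-c[2])/d[2]
def w2pix(p,P):
    T=np.array(p['world_to_cam']);q=T[:3,:3]@np.array(P)+T[:3,3];q=np.array(p['K'])@q;return q[:2]/q[2]
def down(yaw):
    # tool z down; tool y (jaw) direction at angle yaw+90deg from world x : tool x along yaw
    return (R.from_euler('z',yaw)*R.from_euler('x',np.pi)).as_quat()
def shot(n,f):
    p=read_camera(n); cv2.imwrite(f'pics/{f}.png',p['img']); return p
E
python3 - <<'E'
from h import *
p=read_camera('top')
for n,uv,z in [('case',(422,247),.06),('button',(428,270),.068),('stand',(234,240),.044),('mat',(316,250),.003),('tape',(408,290),.02),('wood',(323,175),.05),('mallet',(230,209),.02)]: print(n,np.round(pix2w(p,uv,z),3))
w=read_camera('wrist'); T=np.array(w['world_to_cam']); s=read_state()
Rt=R.from_quat(s['tcp_rot']).as_matrix()
c=-T[:3,:3].T@T[:3,3]; print('cam in tool',np.round(Rt.T@(c-s['position']),3),np.round(Rt.T@T[:3,:3].T,3)); print(w['K'])
for z in(.3,.35,.4): 
  for pos in ([.42,-.22],[.42,.2]):
    for a in (0,np.pi): print(z,pos,a,ctrl.inverse_kinematics([*pos,z],down(a)))
E
```

```text
case [ 0.512 -0.256  0.06 ]
button [ 0.451 -0.269  0.068]
stand [0.53  0.238 0.044]
mat [0.51  0.022 0.003]
tape [ 0.402 -0.223  0.02 ]
wood [0.706 0.004 0.05 ]
mallet [0.618 0.256 0.02 ]
cam in tool [ 0.067  0.001 -0.161] [[ 0.    -0.968 -0.249]
 [ 1.     0.    -0.   ]
 [ 0.001 -0.249  0.968]]
[[363.98614947   0.         323.19713766]
 [  0.         363.98614947 237.27059854]
 [  0.           0.           1.        ]]
0.3 [0.42, -0.22] 0 [-6.49059201e-01 -1.90206271e-01  1.79798516e+00 -4.44089210e-16
  1.53381377e+00  9.21737125e-01]
0.3 [0.42, -0.22] 3.141592653589793 [-0.6490592  -0.19020627  1.79798516  0.          1.53381377 -2.21985553]
0.3 [0.42, 0.2] 0 [ 2.74640853e-01 -2.13321567e-01  1.81760541e+00 -4.44089210e-16
  1.53730881e+00  1.84543718e+00]
0.3 [0.42, 0.2] 3.141592653589793 [ 0.27464085 -0.21332157  1.81760541  0.          1.53730881 -1.29615547]
0.35 [0.42, -0.22] 0 [-6.49059201e-01 -2.01061951e-01  1.71601043e+00 -4.44089210e-16
  1.62664417e+00  9.21737125e-01]
0.35 [0.42, -0.22] 3.141592653589793 [-0.6490592  -0.20106195  1.71601043  0.          1.62664417 -2.21985553]
0.35 [0.42, 0.2] 0 [ 2.74640853e-01 -2.23791672e-01  1.73515270e+00 -4.44089210e-16
  1.63023163e+00  1.84543718e+00]
0.35 [0.42, 0.2] 3.141592653589793 [ 0.27464085 -0.22379167  1.7351527   0.          1.63023163 -1.29615547]
0.4 [0.42, -0.22] 0 [-6.49059201e-01 -2.00335689e-01  1.62448384e+00 -4.44089210e-16
  1.71744450e+00  9.21737125e-01]
0.4 [0.42, -0.22] 3.141592653589793 [-0.6490592  -0.20033569  1.62448384  0.          1.7174445  -2.21985553]
0.4 [0.42, 0.2] 0 [ 2.74640853e-01 -2.22621778e-01  1.64326552e+00 -4.44089210e-16
  1.72094891e+00  1.84543718e+00]
0.4 [0.42, 0.2] 3.141592653589793 [ 0.27464085 -0.22262178  1.64326552  0.          1.72094891 -1.29615547]
```

```bash
python3 - <<'E'
from h import *
ctrl.move_to([.55,.238,.25],down(np.pi))
p=shot('wrist','w_stand'); np.savez('pics/w_stand.npz',K=p['K'],T=p['world_to_cam'])
for l in ['stand','bar_long','bar_mid','bar_short','mallet']:
    print(l,[(round(d['p'],2),np.round(d['box']).tolist()) for d in finder.masks_of(p,l)][:3])
ctrl.move_to([.50,-.256,.26],down(0))
p=shot('wrist','w_case'); np.savez('pics/w_case.npz',K=p['K'],T=p['world_to_cam'])
for l in ['case','button_top','lid_edge','tape_roll']:
    print(l,[(round(d['p'],2),np.round(d['box']).tolist()) for d in finder.masks_of(p,l)][:3])
print(read_state()['t'])
E
```

```text
stand [(0.84, [327.0, 195.0, 95.0, 46.0])]
bar_long [(0.6, [327.0, 197.0, 28.0, 59.0])]
bar_mid [(0.88, [300.0, 201.0, 31.0, 52.0])]
bar_short [(0.73, [355.0, 194.0, 29.0, 45.0])]
mallet [(0.64, [344.0, 272.0, 151.0, 34.0])]
case [(0.8, [326.0, 191.0, 201.0, 148.0]), (0.29, [326.0, 189.0, 201.0, 134.0])]
button_top [(0.87, [336.0, 258.0, 25.0, 17.0])]
lid_edge [(0.64, [325.0, 191.0, 202.0, 137.0])]
tape_roll [(0.74, [297.0, 280.0, 39.0, 35.0])]
5.5333
```

View pics/w_stand.png

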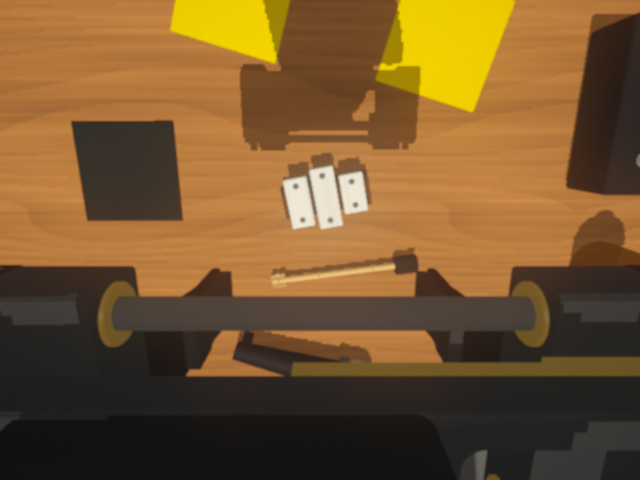

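View pics/w_case.png

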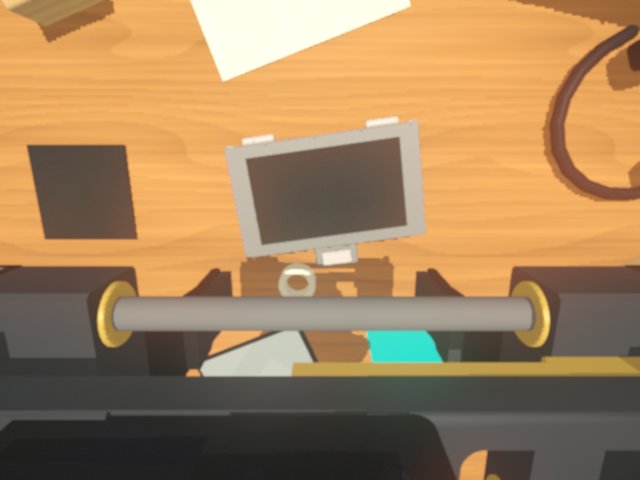

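The wrist view of the stand shows the long bar in the middle place, at (327,197), with the mid bar to its left and the short bar to its right. In the case view, the lid corners are near (227,149), (416,122), (426,234) and (246,256). The button is at (336,258) and the tape roll at (297,280).

```bash
python3 - <<'E'
from h import *
from scipy.optimize import least_squares
def ld(f):
    z=np.load(f'pics/{f}.npz'); return dict(K=z['K'],world_to_cam=z['T'])
p=ld('w_case')
g=cv2.imread('pics/w_case.png')
big=cv2.resize(g[100:310,210:450],None,fx=3.3,fy=2.8,interpolation=cv2.INTER_CUBIC); cv2.imwrite('pics/z_case.png',big)
cs=np.array([pix2w(p,c,.061) for c in [(227,149),(416,122),(426,234),(246,256)]]); print(np.round(cs,4))
print([round(np.linalg.norm(cs[i]-cs[(i+1)%4]),4) for i in range(4)], cs.mean(0))
print('button',pix2w(p,(336,257),.068))
print('tape',pix2w(p,(297,280),.022))
# rect fit
loc=np.array([[.056,.094],[.056,-.094],[-.056,-.094],[-.056,.094]])
def fit(loc,cs):
    f=lambda q:(loc@np.array([[np.cos(q[2]),np.sin(q[2])],[-np.sin(q[2]),np.cos(q[2])]])+q[:2]-cs[:,:2]).ravel()
    r=least_squares(f,[*cs.mean(0)[:2],0]); return r.x,r.fun
q,res=fit(loc,cs); print('case',q,np.round(res,4))
c,s=np.cos(q[2]),np.sin(q[2]); print('button pred',q[:2]+np.array([c,s])*-.066)
q4=w=ld('w_stand'); g=cv2.imread('pics/w_stand.png')
cv2.imwrite('pics/z_stand.png',cv2.resize(g[145:240,270:385],None,fx=6,fy=6,interpolation=cv2.INTER_CUBIC))
E
```

```text
[[ 0.5637 -0.1625  0.061 ]
 [ 0.5888 -0.3428  0.061 ]
 [ 0.4798 -0.36    0.061 ]
 [ 0.4561 -0.1753  0.061 ]]
[np.float64(0.182), np.float64(0.1104), np.float64(0.1862), np.float64(0.1084)] [ 0.52211185 -0.26012813  0.061     ]
button [ 0.45733218 -0.2681978   0.068     ]
tape [ 0.4147784  -0.22470841  0.022     ]
case [ 0.52211185 -0.26012813  0.1340996 ] [ 0.0013  0.003   0.0014 -0.003  -0.0006 -0.0008 -0.0021  0.0008]
button pred [ 0.45670439 -0.2689522 ]
```

View pics/z_case.png

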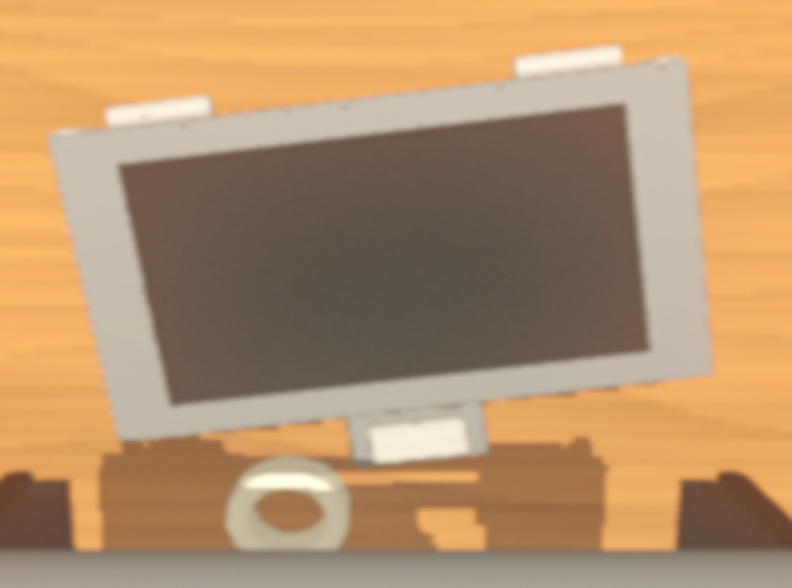

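View pics/z_stand.png

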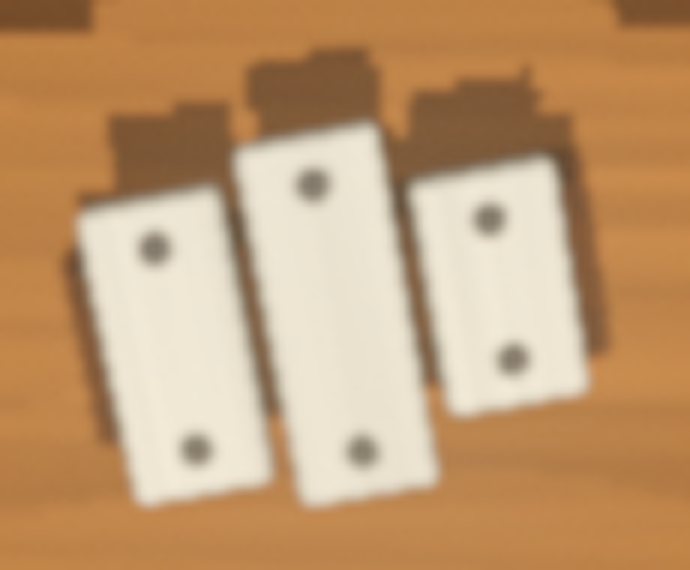

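```bash
cat > est.py <<'E'
from h import *
from scipy.optimize import least_squares
def ld(f):
    z=np.load(f'pics/{f}.npz'); return dict(K=z['K'],world_to_cam=z['T'])
def fit(loc,cs):
    loc=np.array(loc);cs=np.array(cs)
    f=lambda q:(loc@np.array([[np.cos(q[2]),np.sin(q[2])],[-np.sin(q[2]),np.cos(q[2])]])+q[:2]-cs[:,:2]).ravel()
    r=least_squares(f,[*cs.mean(0)[:2],0]); return r.x,r.fun
E
python3 - <<'E'
from est import *
p=ld('w_case')
cs=[pix2w(p,(210+u/3.3,100+v/2.8),.061) for u,v in [(48,135),(684,57),(713,372),(120,440)]]
q,r=fit([[.056,.094],[.056,-.094],[-.056,-.094],[-.056,.094]],cs);print('case',q,np.round(r,4))
e=np.array([np.cos(q[2]),np.sin(q[2])]);print('btn pred',q[:2]-.066*e,'seen',pix2w(p,(210+419/3.3,100+440/2.8),.068))
p=ld('w_stand')
cs=[pix2w(p,(270+u/6,145+v/6),.044) for u,v in [(235,150),(376,122),(438,487),(302,506)]]
print(np.round(cs,4))
# image up = -x ; image right = +y
q,r=fit([[-.031,-.012],[-.031,.012],[.031,.012],[.031,-.012]],cs);print('bar',q,np.round(r,4))
m=[pix2w(p,c,.003) for c in [(73,122),(173,121),(182,219),(89,219)]];print('mat',np.round(m,3),np.mean(m,0))
print('mallet',[pix2w(p,c,.01) for c in [(272,280),(417,262)]])
E
```

```text
case [ 0.52265575 -0.25989912  0.14095641] [ 0.0004  0.0012  0.001  -0.0012 -0.0006 -0.0009 -0.0009  0.0009]
btn pred [ 0.45731033 -0.26917147] seen [ 0.45718154 -0.26918463  0.068     ]
[[0.5078 0.2252 0.044 ]
 [0.5032 0.2486 0.044 ]
 [0.565  0.2597 0.044 ]
 [0.5684 0.2363 0.044 ]]
bar [0.53613176 0.2424524  0.17802727] [-0.0001 -0.0001  0.0003  0.0002 -0.0005  0.      0.0003 -0.0001]
mat [[ 0.46  -0.029  0.003]
 [ 0.459  0.078  0.003]
 [ 0.566  0.078  0.003]
 [ 0.566 -0.029  0.003]] [0.51287791 0.02459042 0.003     ]
mallet [array([0.63750051, 0.17919408, 0.01      ]), array([0.61509931, 0.34794091, 0.01      ])]
```

```bash
python3 - <<'E'
from h import *
q=np.array([.5226,-.2599,.141]); e=np.array([np.cos(q[2]),np.sin(q[2])])
c=lambda x: q[:2]+x*e
ctrl.grip(0.0,20)
print(read_state()['grip_width'])
ctrl.move_to([*c(-.0595),.10],down(q[2]))
ctrl.move_l([*c(-.0595),.072],velocity=.05)
f0=read_state()['contact_force']; print('f0',np.round(f0,2))
for z in (.0665,.0650,.064,.063):
    r=ctrl.move_l([*c(-.0595),z],velocity=.012,max_force=14)
    s=read_state(); print(z,r,np.round(s['position'],4),np.round(s['contact_force']-f0,2))
p=shot('wrist','w_press'); p=shot('scene','s_press'); print(read_state()['t'])
E
```

```text
0.0005060180837978417
f0 [-0.58  0.18 -0.87]
0.0665 False [ 0.464  -0.2685  0.0669] [0.47 0.98 4.01]
0.065 False [ 0.4639 -0.2684  0.0652] [ 0.61 -0.98  4.54]
0.064 False [ 0.4639 -0.2685  0.0644] [0.4  0.41 7.66]
0.063 False [ 0.4639 -0.2685  0.0635] [-0.83  0.32  8.72]
9.95
```

View pics/w_press.png

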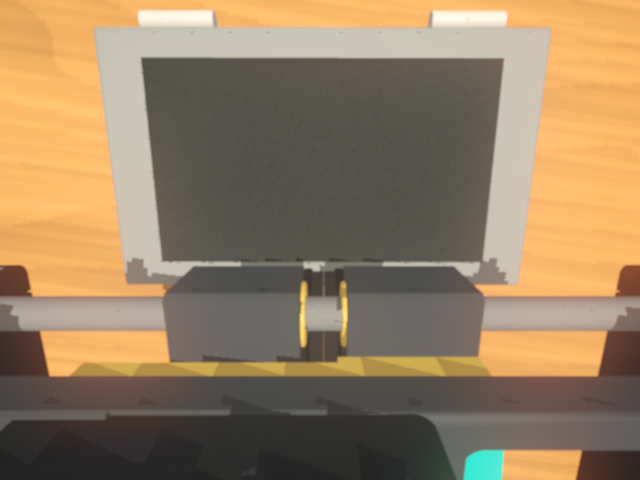

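The picture shows the closed fingertips sitting over the lid's front edge and button, around (323,265). The force jumped from 4.5 to 7.7 N at z = 0.064, so the catch has let go. I'll raise the finger slowly along the lid's arc.

```bash
python3 - <<'E'
from h import *
q=np.array([.5226,-.2599,.141]); e=np.array([np.cos(q[2]),np.sin(q[2])])
f0=np.array([-.58,.18,-.87])
def go(th,off,v=.04):
    x=.056-.112*np.cos(th)+.005*np.sin(th)+off; z=.056+.112*np.sin(th)+.005*np.cos(th)
    ctrl.move_l([*(q[:2]+x*e),z],velocity=v); s=read_state(); print(round(th,2),np.round(s['position'],4),np.round(s['contact_force']-f0,2),round(s['t'],2))
go(.08,-.003,.015);go(.15,-.002,.025)
if read_state()['contact_force'][2]-f0[2]>1.2:
    for th,o in zip(np.arange(.3,1.21,.15),[0,.001,.002,.002,.002,.002,.002]): go(th,o)
E
```

```text
0.08 [ 0.4646 -0.2679  0.0698] [-1.31  0.53  3.15] 10.57
0.15 [ 0.4675 -0.2679  0.078 ] [-0.42  0.08  4.5 ] 11.04
0.3 [ 0.4739 -0.267   0.0941] [-0.26 -0.31  3.49] 11.62
0.45 [ 0.4813 -0.2658  0.1093] [-2.87 -0.12  4.89] 12.21
0.6 [ 0.4918 -0.2641  0.1241] [-2.1   0.1   5.88] 12.79
0.75 [ 0.5032 -0.2626  0.1369] [-2.37  0.41  6.72] 13.36
0.9 [ 0.5154 -0.2609  0.1472] [-1.26  0.5   6.74] 13.93
1.05 [ 0.5291 -0.2589  0.1557] [-0.08  1.28  6.28] 14.49
1.2 [ 0.5444 -0.2568  0.1622] [1.08 1.2  6.47] 15.06
```

```bash
python3 - <<'E'
from h import *
s=read_state(); P=np.array(s['position'])
ctrl.move_l(P+[-.003,0,.012],velocity=.04); ctrl.move_l(P+[-.02,0,.04],velocity=.1)
ctrl.move_to([.44,-.27,.30],down(.141)); ctrl.grip(.085)
p=shot('wrist','w_open'); np.savez('pics/w_open.npz',K=p['K'],T=p['world_to_cam'])
for l in ['pocket_long_floor','pocket_mid_floor','case','lid_edge']:
    print(l,[(round(d['p'],2),np.round(d['box']).tolist()) for d in finder.masks_of(p,l)][:3])
p=shot('scene','s_open'); p=shot('top','t_open'); np.savez('pics/t_open.npz',K=p['K'],T=p['world_to_cam']); print(read_state()['t'],read_state()['contact_force'])
E
```

```text
pocket_long_floor [(0.92, [326.0, 130.0, 45.0, 96.0])]
pocket_mid_floor [(0.93, [365.0, 131.0, 43.0, 94.0]), (0.39, [284.0, 128.0, 46.0, 95.0])]
case [(0.71, [326.0, 104.0, 256.0, 194.0]), (0.41, [91.0, 101.0, 98.0, 110.0])]
lid_edge [(0.71, [329.0, 44.0, 257.0, 64.0])]
18.4167 [0.95397012 0.09560576 0.62840487]
```

View pics/w_open.png

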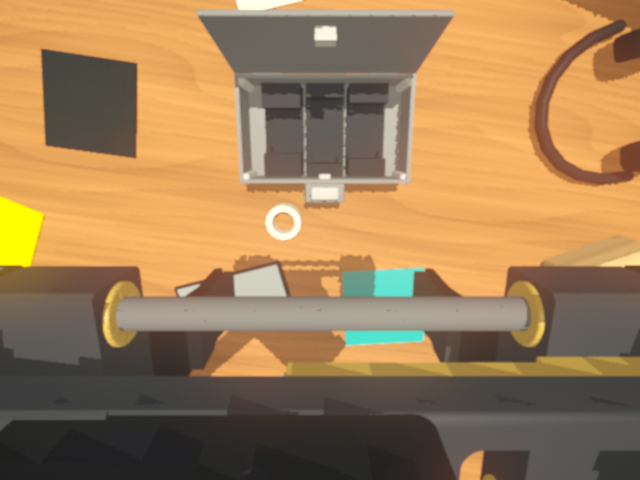

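View pics/s_open.png

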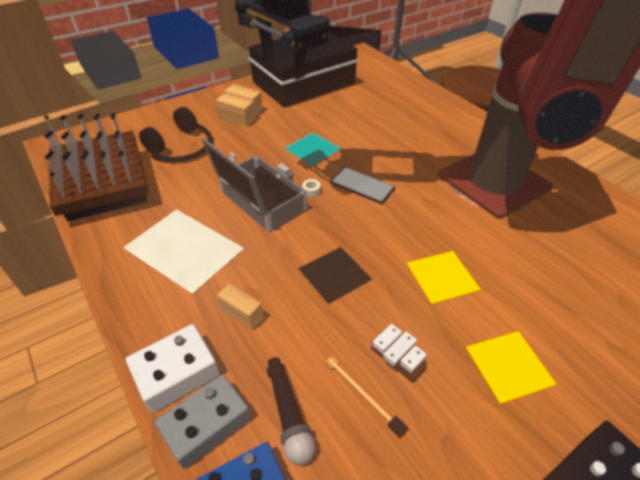

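The lid stands open, and three pockets show at about (284,130), (326,130) and (366,130). I'll zoom in on them.

```bash
python3 - <<'E'
from est import *
g=cv2.imread('pics/w_open.png'); z=cv2.resize(g[65:200,230:420],None,fx=4.2,fy=4.2,interpolation=cv2.INTER_CUBIC)
z=np.clip(255*(z/255.)**.5,0,255).astype(np.uint8); cv2.imwrite('pics/z_open.png',z)
p=ld('w_open'); q=np.array([.5226,-.2599,.141]);e=np.array([np.cos(q[2]),np.sin(q[2])]);n=np.array([-e[1],e[0]])
for y in (.048,0,-.048): 
  print([np.round((w2pix(p,[*(q[:2]+x*e+y*n),.041])-[230,65])*4.2).tolist() for x in (.0355,.03,.0245,-.0245,-.03,-.0355)])
print([np.round((w2pix(p,[*(q[:2]+x*e+y*n),.056])-[230,65])*4.2).tolist() for x in (.056,-.056) for y in(.094,-.094)])
E
```

```text
[[212.0, 131.0], [213.0, 153.0], [214.0, 176.0], [219.0, 369.0], [220.0, 390.0], [220.0, 411.0]]
[[398.0, 131.0], [398.0, 153.0], [398.0, 176.0], [398.0, 369.0], [398.0, 390.0], [398.0, 411.0]]
[[584.0, 131.0], [584.0, 153.0], [583.0, 176.0], [577.0, 369.0], [577.0, 390.0], [576.0, 411.0]]
[[16.0, 34.0], [782.0, 34.0], [41.0, 493.0], [755.0, 493.0]]
```

View pics/z_open.png

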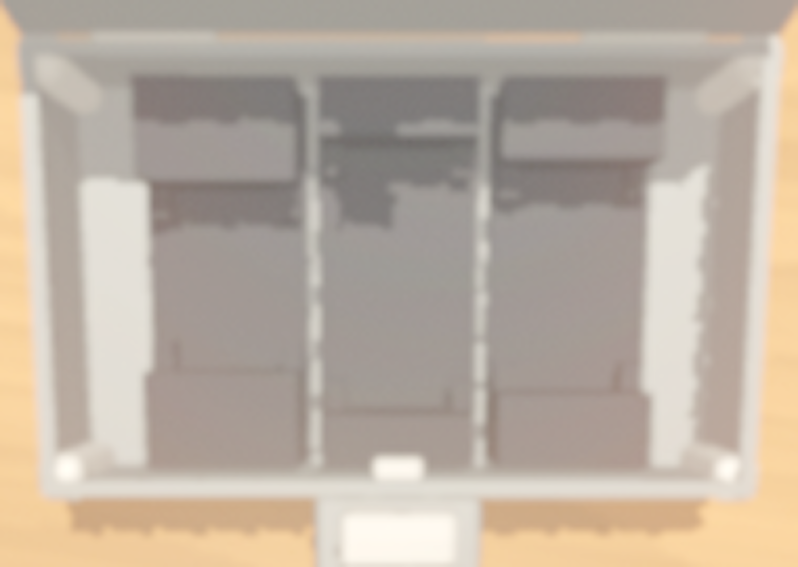

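The middle pocket is the long one: its block edges at rows 135 and 411 match the prediction. Its centre is therefore the case centre. Next I'll grasp the long bar by its ends.

```bash
python3 - <<'E'
from h import *
b=np.array([.5361,.2425]); yb=.178
ctrl.grip(.080,15)
ctrl.move_to([*b,.13],down(yb+np.pi/2))
print(read_state()['t'])
ctrl.move_l([*b,.0325],velocity=.1,max_force=8)
s=read_state();print(np.round(s['position'],4),s['contact_force'])
ctrl.grip(.055,15); s=read_state(); print(s['grip_width'],np.round(s['contact_force'],2))
ctrl.move_l([*b,.10],velocity=.08)
s=read_state();print(s['grip_width'],s['t']); shot('wrist','w_lift'); shot('scene','s_lift')
E
```

```text
20.8083
[0.5368 0.2427 0.0333] [-0.18159794  0.07002444  0.45120516]
0.061904032906207294 [-0.99 -0.05  2.87]
0.06238146554775548 23.4
```

View pics/s_lift.png

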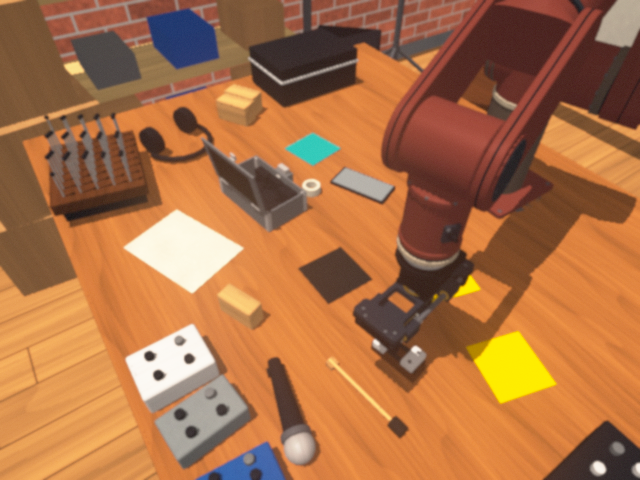

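View pics/w_lift.png

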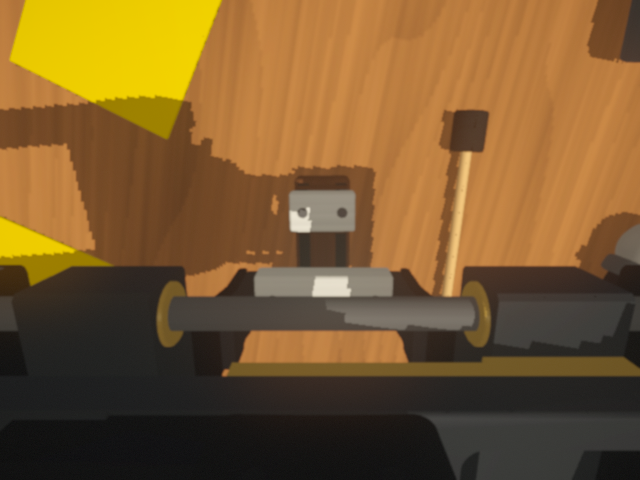

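The bar is held by its ends: it shows between the fingers at (325,283) and the grip reads 62 mm. The other two bars are still on the stand. Next I'll lay it on the mat.

```bash
python3 - <<'E'
from h import *
m=[.513,.0246]; y=.141
ctrl.move_to([*m,.08],down(y+np.pi/2))
ctrl.move_l([*m,.014],velocity=.1)
r=ctrl.move_l([*m,.0052],velocity=.02,max_force=4)
s=read_state();print(r,np.round(s['position'],4),np.round(s['contact_force'],2),s['grip_width'])
ctrl.grip(.080); 
ctrl.move_l([*m,.09],velocity=.12)
ctrl.move_to([.513,.0246,.22],down(y))
p=shot('wrist','w_mat'); np.savez('pics/w_mat.npz',K=p['K'],T=p['world_to_cam'])
ds=finder.masks_of(p,'bar_long')
for d in ds: print(d['p'],d['box'],cv2.minAreaRect(np.argwhere(d['pixels'])[:,::-1].astype(np.float32)))
print(read_state()['t'])
g=p['img'];cv2.imwrite('pics/z_mat.png',cv2.resize(g[130:270,240:400],None,fx=4,fy=4,interpolation=cv2.INTER_CUBIC))
E
```

```text
True [0.5132 0.0245 0.0058] [-0.66 -0.35  4.61] 0.06207312193072868
0.93 [325.4, 211.9, 24.0, 61.8] ((324.87548828125, 211.13583374023438), (61.07273483276367, 24.759218215942383), 87.51044464111328)
28.65
```

View pics/w_mat.png

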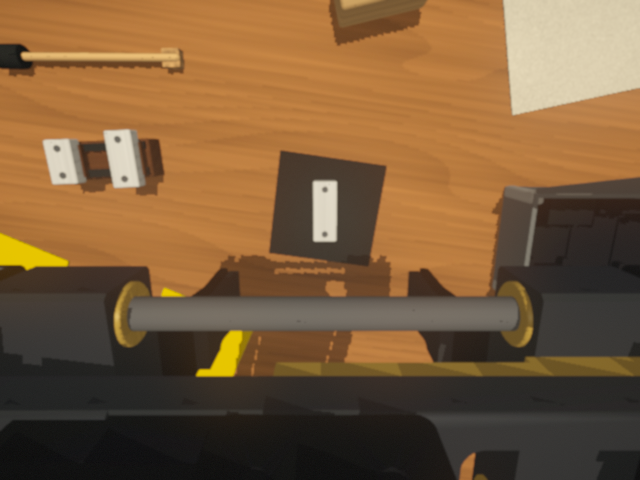

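View pics/z_mat.png

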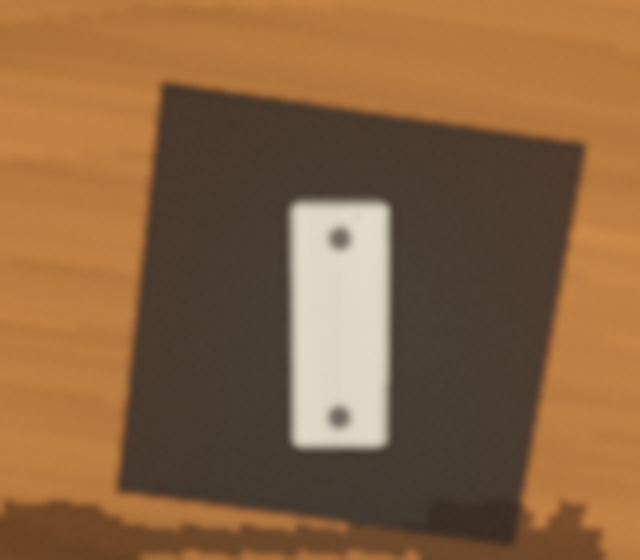

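```bash
python3 - <<'E'
from est import *
p=ld('w_mat')
cs=[pix2w(p,(240+u/4,130+v/4),.017) for u,v in [(291,201),(390,202),(389,447),(291,447)]]
q,r=fit([[.031,.012],[.031,-.012],[-.031,-.012],[-.031,.012]],cs);print('bar',q,np.round(r,4))
for P in ([*q[:2],.1],[*q[:2],.006],[.5226,-.2599,.2],[.5226,-.2599,.012]): print(ctrl.inverse_kinematics(P,down(.141-np.pi)))
E
```

```text
bar [0.51439987 0.02329648 0.1406991 ] [-0.0006 -0.0004 -0.0004  0.0002  0.0004  0.0007  0.0006 -0.0006]
[-0.1079843   0.08377011  1.92259138  0.          1.13523116 -1.81978062]
[-0.1079843   0.23365727  1.96189962  0.          0.94603576 -1.81978062]
[-0.59658007  0.13910802  1.66203085  0.          1.34045379 -2.3083764 ]
[-0.59658007  0.36415126  1.77982768  0.          0.99761372 -2.3083764 ]
```

```bash
python3 - <<'E'
from h import *
Q=down(.141-np.pi); b=[.5134,.0243]
ctrl.grip(.055,20)
ctrl.move_to([*b,.10],Q)
ctrl.move_l([*b,.0055],velocity=.08,max_force=8)
s=read_state();print(np.round(s['position'],4),np.round(s['contact_force'],2))
ctrl.grip(.018,20); print(read_state()['grip_width'])
ctrl.move_l([*b,.20],velocity=.15)
c=[.522,-.2595]
ctrl.move_to([*c,.20],Q)
s=read_state();print(s['t'],s['grip_width'],np.round(s['position'],4))
ctrl.move_l([*c,.095],velocity=.1)
p=shot('wrist','w_over'); np.savez('pics/w_over.npz',K=p['K'],T=p['world_to_cam']); shot('scene','s_over'); 
cv2.imwrite('pics/z_over.png',cv2.resize(p['img'][120:420,150:500],None,fx=2,fy=2))
E
```

```text
[0.514  0.0242 0.0061] [ 0.04  0.63 -0.7 ]
0.024298085904290664
36.575 0.023705415173678586 [ 0.5221 -0.2583  0.1997]
```

View pics/w_over.png

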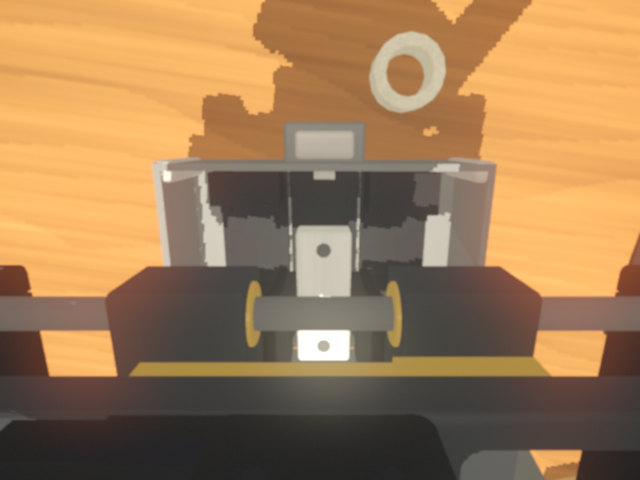

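View pics/s_over.png

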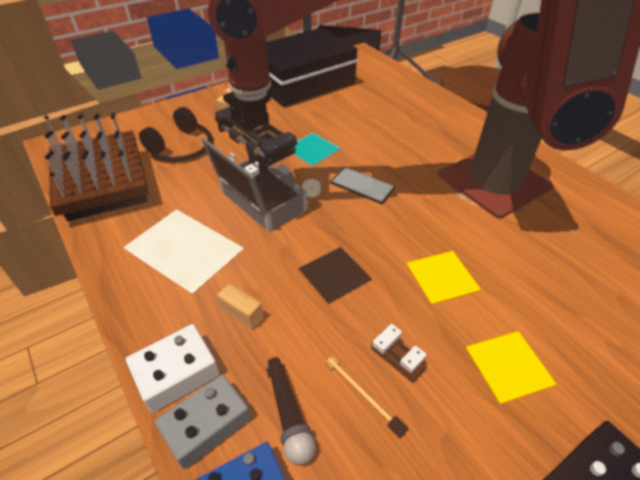

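The bar is held across its middle and sits over the long pocket: bar centre at column 323.5, pocket centre about 325. The shift needed is about 0.7 mm, and then I'll lower it with a force stop.

```bash
python3 - <<'E'
from h import *
c=np.array([.522,-.2595])+.0008*np.array([-.14,.99])
ctrl.move_l([*c,.05],velocity=.08,max_force=10)
f0=np.array(read_state()['contact_force'])
r=ctrl.move_l([*c,.014],velocity=.03,max_force=5)
s=read_state();print(r,np.round(s['position'],4),np.round(s['contact_force']-f0,2))
if not r:
    r=ctrl.move_l([*c,.0105],velocity=.015,max_force=4)
    s=read_state();print(r,np.round(s['position'],4),np.round(s['contact_force']-f0,2),s['grip_width'],s['t'])
E
```

```text
False [ 0.5221 -0.2589  0.0143] [-0.63 -0.17  0.89]
True [ 0.5223 -0.259   0.0115] [-0.43  0.07  4.84] 0.023745113989385086 40.2083
```

```bash
python3 - <<'E'
from h import *
ctrl.grip(.035)
s=read_state(); P=np.array(s['position']); print(s['grip_width'],np.round(s['contact_force'],2))
ctrl.move_l([P[0],P[1],.10],velocity=.08)
ctrl.move_l([P[0],P[1],.22],velocity=.15)
ctrl.move_to([.44,-.27,.30],down(.141))
p=shot('wrist','w_fin'); cv2.imwrite('pics/z_fin.png',cv2.resize(p['img'][5:215,190:460],None,fx=2.8,fy=2.8,interpolation=cv2.INTER_CUBIC))
np.savez('pics/w_fin.npz',K=p['K'],T=p['world_to_cam'])
shot('scene','s_fin'); shot('top','t_fin'); print(read_state()['t'])
E
```

```text
0.03457709230899957 [-0.33  0.23 -0.76]
45.6917
```

View pics/z_fin.png

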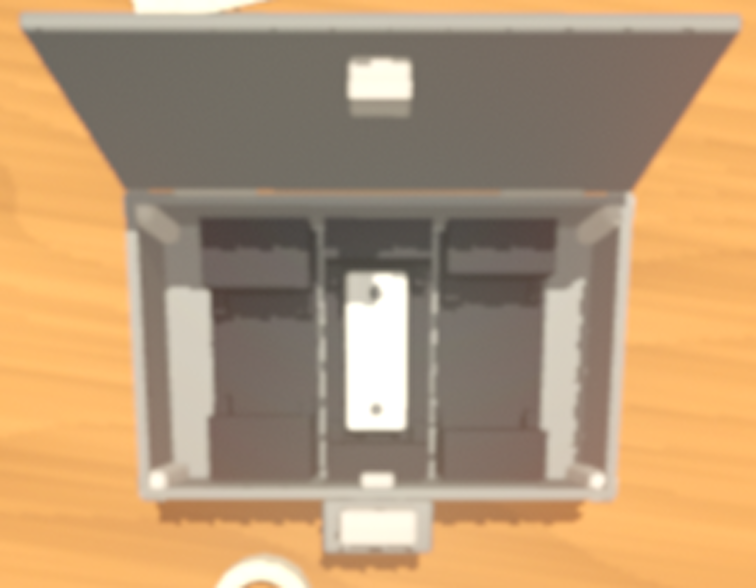

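View pics/s_fin.png

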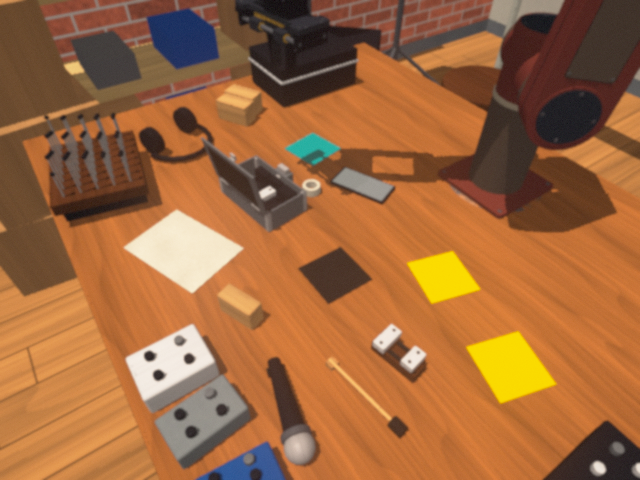

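The close-up shows the bar lying straight between the end blocks of the middle pocket (columns 345–407, rows 272–430). The lid stands open, and the other objects are where they were.

```bash
python3 - <<'E'
from est import *
p=ld('w_fin')
for z in (.023,.033):
    cs=[pix2w(p,(190+u/2.8,5+v/2.8),z) for u,v in [(345,272),(408,272),(406,430),(345,430)]]
    q,r=fit([[.031,.012],[.031,-.012],[-.031,-.012],[-.031,.012]],cs);print(z,q,np.abs(r).max())
print(read_state()['contact_force']); ctrl.sign_off()
E
```

```text
0.023 [ 0.52235016 -0.25926302  0.13648224] 0.0008281303246708838
0.033 [ 0.52200308 -0.25927538  0.13648158] 0.0005978452847923976
[0.04826802 0.96289431 0.33687978]
the job is handed in; nothing more can be done
```

The long bar is lying in the long pocket of the open case, and I handed the job in at about 46 s of the 72 s allowed.

- **Lid:** I pressed the button until the catch let go, and kept the fingertip over the lid's front edge. The lid rose against the finger at about 0.3 rad/s up to roughly 1.2 rad, and it then stood open by itself.
- **Bar:** I lifted the long bar from the middle place on the stand by its ends and laid it flat on the black mat. I let go, took it again across its middle, and lowered it into the middle pocket, which is the long one.

**Last checks:**
- Contact with the pocket floor came with the tool at z = 11.5 mm; I expected 12.1 mm.
- In the final picture the bar's position fits within about 1 mm of the pocket centre, and its yaw is 0.136 rad against the case's 0.141.
- That picture alone could not confirm the bar's height: a bar 10 mm higher would have fitted it about as well. The judgement that it lies flat on the floor therefore rests on the contact height.
- The lid was open, and by eye in the scene picture the two shorter bars, mallet, tape roll and wood block had not moved. I did not measure the bystanders again.

No check failed.

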